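Change the clogged filter cartridge of the bench dust extractor

TASK

The dust extractor's filter is clogged: squeeze the two orange tabs of the grey cartridge in its bay together so that its hooks let go, draw it straight out of the bay and stand it upright in the blue wash tub, setting it down gently. Then fit the clean white cartridge into the bay and press it home until both hooks are caught under the deck and it stays down by itself. Never wrench or ram a cartridge against the machine, and leave the raw clay vases where they are.

Things in the scene. Friction and masses are not known exactly. Their poses are not given: they have to be found in the camera images.
- bay_mouth (a point): Centre of the extractor's rectangular bay mouth (98 mm along own x, 60 mm along own y), at the deck's top, about 124 mm above the table; z up, x towards the motor cover, which starts 92 mm from here and stands 36 mm over the deck. Deck edge 5 mm thick. On the bay floor a foam seal pushes a fitted cartridge up with 3 N (unlatched) to 13 N (down on its stop).
- old_mid (a point): Clogged cartridge, grey frame, brown filter, 0.3 kg, 120 x 62 x 130 mm, latched in the bay. This point: its middle, half-way up; z up; either way round is the same. Two sprung orange side tabs stand up at its top, facing along its own +y and -y: pads 26 mm wide, 28 mm high, their middle 45 mm above this point, 62 mm apart over their outer faces.
- clean_mid (a point): Clean white cartridge, 0.24 kg, 120 x 62 x 130 mm, standing on the table. This point: its middle, half-way up; z up; either way round is the same. Two sprung orange side tabs stand up at its top, facing along its own +y and -y: pads 26 mm wide, 28 mm high, their middle 45 mm above this point, 62 mm apart over their outer faces.
- tub_in (a point): Blue wash tub, open box 250 (own x) x 190 (own y) x 55 mm, walls 4 mm, fixed. This point: centre of its inner floor, 4 mm above the table. One of the tub and the clean cartridge is left of the machine, the other right.
- vase_a: Raw clay vase, loose: tapered, 84 mm wide at the foot, 135 mm high; origin under its foot. Leave alone.
- vase_b: Raw clay vase, loose: tapered, 76 mm wide at the foot, 110 mm high; origin under its foot. Leave alone.
- vase_c: Raw clay vase, loose: tapered, 84 mm wide at the foot, 125 mm high; origin under its foot. Leave alone.
- extractor: Bench dust extractor, cream box 300 x 240 mm on a fixed base plate; origin under its middle. The bay mouth's centre is 60 mm towards own -x. The box stands on soft rubber mounts: it sinks about 0.5 mm for each newton pressed on it (12 mm at most) and rises 6 mm at most when pulled, so how far a cartridge must be pushed shows only by feel.
- clean: The clean cartridge; origin under its foot (94 x 56 mm, tapered 3 mm), 65 mm below its middle. Latched, its middle is 18.4 mm below the deck; end lugs stop it on the deck 2 mm lower; unlatched it stands about 4 mm higher. A grip block (40 x 18 mm) between the tabs is its top, 65 mm above its middle: pushing on it with about 14 N clicks both hooks in.
- old: The clogged cartridge; origin under its foot, 65 mm below its middle. Pressing a pad in by 7 to 9 mm (about 5 N) frees its hook, hidden under the deck; with both free the seal lifts the cartridge about 4 mm. Fitted, its pads begin 13 mm over the deck. Same shape as the clean one.
- tub: The wash tub; origin under its middle, same axes as the inner-floor point.
Things that resemble listed ones, but are neither listed nor needed, are in the scene too. What is shaped like the clean but turquoise is not meant. Leave any purple look-alike of the old alone.

How it is judged:
On the way:
1. the clogged cartridge is drawn clear of the bay (z of old_mid in the frame of bay_mouth above 0.06 m), for 0.1 s.
At the end, for the whole second after the job is handed in: Clean cartridge latched in the bay: within 5 mm of its centre, middle 17.4 to 21.5 mm below the deck top, within 0.03 rad of upright. Clogged one stands on the tub floor: upright within 0.1 rad, middle within 100 mm (own x) and 75 mm (own y) of the tub centre. Both at rest (horizontal distance between clean_mid and bay_mouth below 0.005 m and z of clean_mid in the frame of bay_mouth between -0.0215 and -0.0174 m and angle between clean_mid's own z axis and vertical below 0.03 rad and linear speed of each of clean, old below 0.01 m/s and x of old_mid in the frame of tub_in between -0.1 and 0.1 m and y of old_mid in the frame of tub_in between -0.075 and 0.075 m and z of old_mid in the frame of tub_in below 0.07 m and angle between old_mid's own z axis and vertical below 0.1 rad); the robot touches nothing.
It fails at once if a cartridge is wrenched or rammed against the machine (over 40 N between them) (contact force between any of old, clean and extractor above 40 N).
It fails at once if the robot bears on the machine itself with over 30 N (contact force between any of the arm, the fingers and extractor above 30 N).
It fails at once if the clogged cartridge is dropped into the tub (meets its floor at over 0.4 m/s) (horizontal distance between old_mid and tub_in below 0.15 m and z of old_mid in the frame of tub_in below 0.085 m and linear speed of old above 0.4 m/s).
It fails at once if a clay vase is pushed more than 15 mm or tipped (distance of any of vase_a, vase_b, vase_c from where it was at the start of the episode above 0.015 m or angle between any of vase_a, vase_b, vase_c's own z axis and vertical above 0.2 rad).
It also fails if it takes over 72 s, if anything falls off the work surface, if the arm or the gripper's body presses on something with over 40 N, if the wrist force passes 120 N, or if a joint passes its speed limit or range.

ROBOT

A 6-joint arm with a two-finger parallel gripper is mounted at the origin on the work surface. World frame = base frame: x ahead of the robot, y to its left, z up, the work surface at z = 0. Lengths are in m, angles in rad, forces in N, time in s.
With the tool pointing down it reaches from about 0.3 to 0.75 m from the base axis. Payload 8.5 kg.
Tool frame: the origin (TCP) lies midway between the tips of the shut fingers; the grasp point (between the pads) lies behind it (env.grip_point_offset is the z of the grasp point in the tool frame, in m); z points along the fingers, y is the line along which they close (so a half turn about z gives the same grasp; the last joint's range is limited). The gripper opens to 85 mm and grips with 20 to 120 N. Pads are 22 mm wide; open, the fingers measure 114 mm over their backs; the gripper's body (76 mm by 85 mm) begins 54 mm behind the grasp point. The pads swing forward as they close: fully open they stand 13 mm farther back than shut.
Start: joints at [-1.45, 0.381, 1.297, -0, 1.464, -0.215], TCP at [0.181, -0.519, 0.231] pointing down, gripper open.
Joint ranges: [-3.11, 3.11], [-0.89, 2.33], [0.22, 2.48], [-1.42, 4.56], [0.17, 2.85], [-2.88, 2.88]. Speed limits (rad/s): [2.39, 2.39, 3.14, 3.14, 3.14, 3.14].

INTERFACE

Orientations are given as a unit quaternion [x, y, z, w].
In Python, from station import env gives the robot as it stands.
- The arm moves only by the tool move_arm, never from a script. Its argument "deltas" is a list of rows, each a list of 3 entries, a list of its own where there are three numbers: the turn, a rotation vector about the world's x, y, z in units of 6 degrees (1.0 is 6 degrees), then the shift along the world's x, y, z in units of 25 mm (1.0 is 25 mm), then the finger opening in mm, from 0 to 85.4. A call has exactly 10 rows; each row is the pose to reach, as a shift and turn from the pose commanded when the call began; what a row does not reach only later rows make up. A row lasts 1/12 s, in which the tool goes at most 41.7 mm and 7.16 degrees, less where a joint would pass 70% of its speed; a pose out of reach is approached as far as the arm can. A call with a gripper value outside its range is refused whole. The fingers move at their own pace and stop on an object; the grip force is fixed at half the most. Time passes only in rows, so rows that repeat a pose let the fingers close, or fill a call up. It gives the time, the measured TCP pose, the force, the opening and the grip force at its end, in the units of the state.
- env.state(): the state, without advancing time (a new reading comes with each control period).
- env.get_image(name): name is "scene" or "top" or "wrist"; returns a dict with "image" (420x560x3 uint8, blue, green, red), "vfov" (degrees; the focal length in pixels is half the picture's height over the tangent of half this angle, whatever the lens; pixels are square), "cx", "cy" (the principal point, pixels), "distortion" ([k1, k2, p1, p2, k3] as OpenCV has them; the pictures are not rectified), "rvec" (rotation vector, rad) and "tvec" (3), from world to camera coordinates, as OpenCV has them. Camera axes: x right, y down, z forward; pixel columns grow to the right and rows downward; lengths in m; the calibration is good to about 2 mm. A picture is of the moment at which its call begins. There is no depth.
- env.close_job(): hands the job in; it is judged then, once.
The state is a dict: "t": time; "qpos": joint angles; "joint_vel": joint speeds; "effort": joint torques, N m; "tool_pos": TCP position; "eef_rot": TCP orientation; "force": force on the tool from outside, world axes, zero at the start; "wrist_torque": the same for the moment, N m; "opening": finger opening in m; "gripper_force": force on a finger pad.
Only numpy, scipy, OpenCV 4.12 (cv2) and the standard library are available. Lean on these libraries where they do the work, as an engineer would, in place of code of your own. Each camera call takes 0.05 s, during which the arm holds its last target. There are 200 camera calls.

## Working session

There is one attempt and no reset: what is moved stays moved. The work goes in short steps, Python scripts to look and compute and a tool call to move; the robot and the scene stay as the last step left them, time stands still between calls to the robot, and variables do not carry over. Pictures are saved under pics/ and viewed, at most 10 in all, crops included, and the job is handed in when it is done.

Besides the shell and the picture viewer there is one more tool, called after "Request:" by a JSON object that holds its "api" and its "payload". move_arm: Moves the arm, as the interface text tells. Its arguments: {"type":"object","properties":{"deltas":{"type":"array"}},"required":["deltas"]}

```bash
mkdir -p pics; ls; cat > h.py <<'E'
import numpy as np, cv2
from station import env
def cam(n):
    d=env.get_image(n); im=d["image"]; h=im.shape[0]
    f=h/2/np.tan(np.radians(d["vfov"])/2)
    K=np.array([[f,0,d["cx"]],[0,f,d["cy"]],[0,0,1.]])
    np.savez(f"pics/{n}.npz",K=K,D=np.array(d["distortion"],float),r=np.array(d["rvec"],float),t=np.array(d["tvec"],float),im=im)
    return im
def load(n): return np.load(f"pics/{n}.npz")
def proj(n,P):
    c=load(n); return cv2.projectPoints(np.array(P,float).reshape(-1,1,3),c["r"],c["t"],c["K"],c["D"])[0].reshape(-1,2)
def back(n,uv,z):
    c=load(n); u=cv2.undistortPoints(np.array(uv,float).reshape(-1,1,2),c["K"],c["D"]).reshape(-1,2)
    R=cv2.Rodrigues(c["r"])[0]; C=-R.T@c["t"].ravel()
    d=np.c_[u,np.ones(len(u))]@R
    return C+d*((z-C[2])/d[:,2])[:,None]
E
python3 - <<'E'
from h import *
for n in("scene","top"): 
    im=cam(n); cv2.imwrite(f"pics/{n}0.png",cv2.resize(im,(784,588),interpolation=cv2.INTER_CUBIC))
    c=load(n);print(n,-cv2.Rodrigues(c["r"])[0].T@c["t"].ravel())
print(env.state(),env.grip_point_offset)
E
```

```text
pics
scene [ 1.24090102 -0.19320605  0.78579958]
top [0.20273084 0.06722916 1.56366675]
{'t': 0.1, 'qpos': array([-1.45026890e+00,  3.81139821e-01,  1.29812373e+00,  6.24708364e-06,
        1.46362200e+00, -2.15308058e-01]), 'joint_vel': array([ 0.0006162 ,  0.00043486, -0.00229963,  0.00067093, -0.00053479,
       -0.00209113]), 'effort': array([ 3.49390226e-03, -4.49220157e+01, -2.31656581e+01, -1.82927452e-04,
        3.67564266e-03, -1.86664124e-06]), 'tool_pos': array([ 0.18122122, -0.51902108,  0.23078817]), 'eef_rot': array([ 9.85934761e-01,  1.67129377e-01,  3.37258245e-05, -6.45575093e-04]), 'force': array([-0.59755175,  0.57864529,  0.63767662]), 'wrist_torque': array([ 0.0488691 , -0.01902619,  0.06555093]), 'gripper_force': 0.0, 'opening': 0.085338318535657} -0.0187
```

View pics/scene0.png

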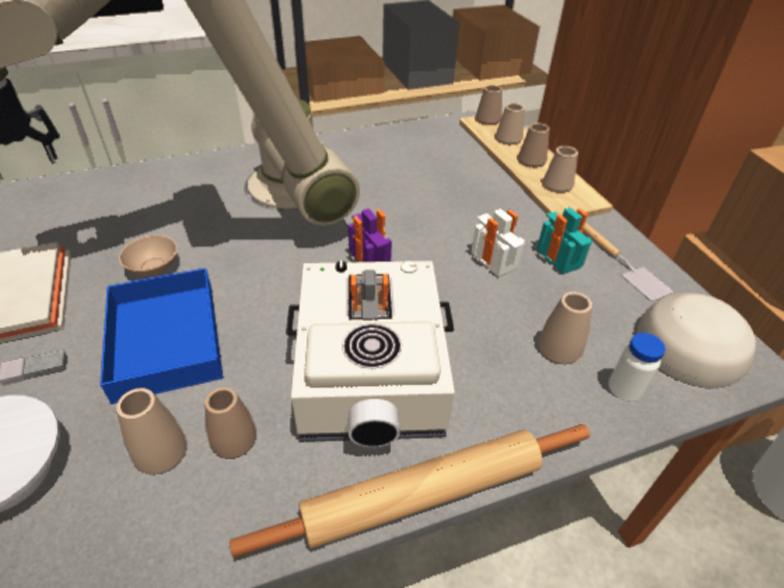

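View pics/top0.png

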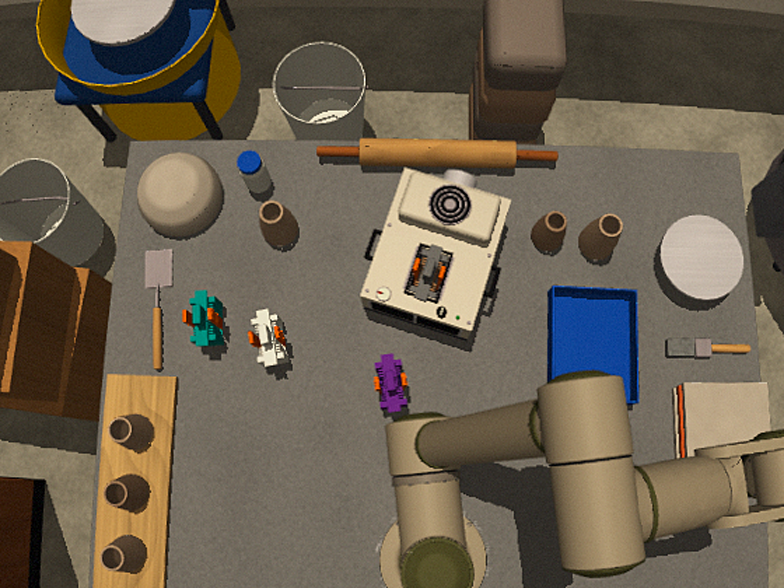

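The scene view shows the machine in the middle (grey cartridge at about 370,293), the white cartridge at (497,240) and the tub at left (160,330). In the top view the old one is at (430,272), the clean one at (268,338), the tub at (593,345) and the purple one at (391,383). Next I zoom in with crops.

```bash
python3 - <<'E'
from h import *
def crop(n,cx,cy,w=50,h=37):
    im=load(n)["im"]; x0,y0=int(cx-w/1),int(cy-h/1)
    c=cv2.resize(im[y0:y0+2*h,x0:x0+2*w],(400,296),interpolation=cv2.INTER_CUBIC); print(n,x0,y0,"scale 4")
    return c
s=560/784
a=np.hstack([crop("top",430*s,272*s),crop("top",268*s,338*s)])
b=np.hstack([crop("scene",370*s,300*s),crop("scene",497*s,240*s)])
cv2.imwrite("pics/crops.png",np.vstack([a,b]))
# tub & machine: segmentation in top
im=load("top")["im"]; hsv=cv2.cvtColor(im,cv2.COLOR_BGR2HSV)
m=cv2.inRange(hsv,(105,150,60),(125,255,255)); m[:190]=0; m[:,:350]=0
cs=max(cv2.findContours(m,0,2)[0],key=cv2.contourArea)
r=cv2.minAreaRect(cs);bx=cv2.boxPoints(r);print(r);print(back("top",bx,0.055).round(4)); print(cv2.approxPolyDP(cs,3,True).reshape(-1,2).tolist())
E
```

```text
top 257 157 scale 4
top 141 204 scale 4
scene 214 177 scale 4
scene 305 134 scale 4
((424.5, 245.5), (83.0, 61.0), 90.0)
[[ 0.5871 -0.2519  0.055 ]
 [ 0.5912 -0.4444  0.055 ]
 [ 0.335  -0.432   0.055 ]
 [ 0.3339 -0.2459  0.055 ]]
[[395, 204], [394, 270], [420, 263], [442, 267], [447, 286], [455, 287], [455, 257], [455, 285], [449, 285], [449, 215], [419, 213], [449, 211], [395, 211], [396, 205], [449, 207], [454, 215], [454, 207]]
```

View pics/crops.png

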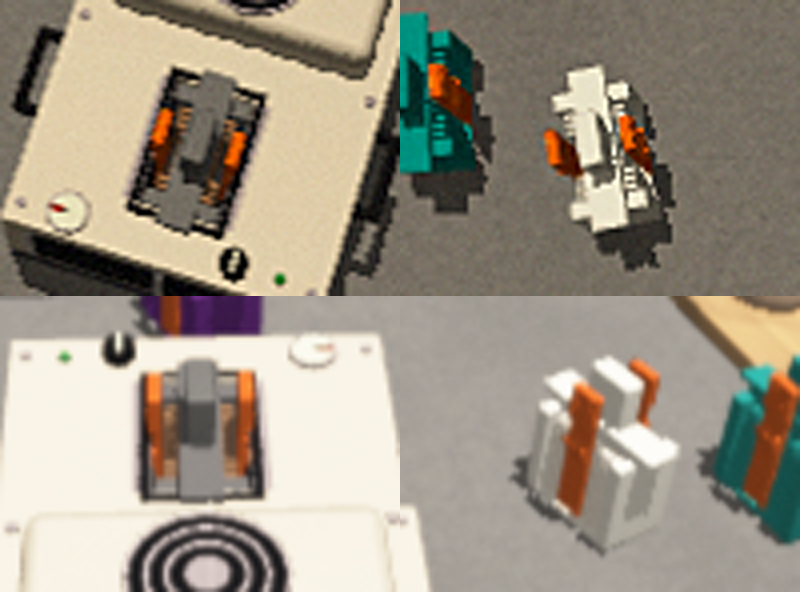

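Crops: the bay mouth corners are clear in the top view (upper left panel at 175,68 / 265,95 / 220,237 / 128,208). The white cartridge's grip block is near panel (592,137), with lug ends at (585,68) and (603,232). Now I fit the poses.

```bash
python3 - <<'E'
from h import *
from scipy.optimize import least_squares as LS
def T(x,y,ox,oy):return [ox+x/4-.375,oy+y/4-.375]
q=[T(*p,257,157) for p in[(175,68),(265,95),(220,237),(128,208)]]
w=back("top",q,.124);print(w.round(4),w.mean(0)); 
print(np.linalg.norm(np.diff(w,axis=0),axis=1)) # expect 60,98,60
v=(w[0]+w[1]-w[2]-w[3])/2;print("yaw bay x",np.degrees(np.arctan2(v[1],v[0])))
q=[T(x,y-296,214,177) for x,y in[(142,498),(266,498)]]
print("scene near corners",back("scene",q,.124).round(4))
# clean
c=[T(x-400,y,141,204) for x,y in[(585,68),(603,232)]]
for z in(.085,.094,.1):
    e=back("top",c,z);print(z,e.mean(0).round(4),np.linalg.norm(e[0]-e[1]),np.degrees(np.arctan2(*(e[0]-e[1])[[1,0]])))
print("grip top clean",back("top",[T(x-400,y,141,204) for x,y in [(592,108),(592,160),(581,108),(606,108)]],.13).round(4))
im=load("top")["im"];hsv=cv2.cvtColor(im,cv2.COLOR_BGR2HSV);m=cv2.inRange(hsv,(3,180,120),(15,255,255))
n,l,st,ce=cv2.connectedComponentsWithStats(m)
for i in range(1,n):
    if st[i,4]>8: print(st[i],ce[i].round(1),back("top",[ce[i]],.124)[0].round(4),back("top",[ce[i]],.164)[0].round(4))
E
```

```text
[[ 0.6562  0.0376  0.124 ]
 [ 0.6368 -0.0287  0.124 ]
 [ 0.5294  0.0034  0.124 ]
 [ 0.5496  0.0702  0.124 ]] [0.59299117 0.02061623 0.124     ]
[0.06908623 0.11215283 0.06972905]
yaw bay x -16.8298076640861
scene near corners [[ 0.6314 -0.0275  0.124 ]
 [ 0.6546  0.0415  0.124 ]]
0.085 [0.4554 0.3617 0.085 ] 0.12394423520569241 9.60987897863108
0.094 [0.4539 0.3599 0.094 ] 0.12318984067164748 9.609878978631063
0.1 [0.4529 0.3587 0.1   ] 0.1226869109822844 9.60987897863108
grip top clean [[0.4778 0.3559 0.13  ]
 [0.44   0.3536 0.13  ]
 [0.4776 0.3639 0.13  ]
 [0.478  0.3457 0.13  ]]
[226 105  31   5 135] [241.6 106.8] [0.8675 0.2201 0.124 ] [0.849  0.2159 0.164 ]
[369 108  29   5 118] [384.2 109.6] [ 0.8682 -0.2176  0.124 ] [ 0.8497 -0.2096  0.164 ]
[  0 172  23  23 136] [ 13.1 180.2] [0.6245 0.925  0.124 ] [0.6128 0.9012 0.164 ]
[295 185   5   8  27] [297.  188.3] [0.6111 0.047  0.124 ] [0.5998 0.0475 0.164 ]
[ 53 191  11  13  41] [ 58.  195.4] [0.5776 0.7669 0.124 ] [0.5672 0.7475 0.164 ]
[313 190   6   9  32] [315.3 193.8] [ 0.5954 -0.0068  0.124 ] [ 0.5845 -0.0047  0.164 ]
[ 15 19
[... 364 characters left out ...]
 0.4736 0.124 ] [0.4898 0.4623 0.164 ]
[196 233   6   9  27] [197.5 236.6] [0.4621 0.3303 0.124 ] [0.4549 0.323  0.164 ]
[177 236   4   9  27] [178.7 240.2] [0.4503 0.3843 0.124 ] [0.4434 0.3755 0.164 ]
[  5 239   7  16  37] [  8.3 246.1] [0.4183 0.9112 0.124 ] [0.4123 0.8878 0.164 ]
[  3 259   6   7  19] [  6.3 262.1] [0.3697 0.9117 0.124 ] [0.3651 0.8883 0.164 ]
[  1 265   7  12  34] [  3.9 270.6] [0.3439 0.9166 0.124 ] [0.3399 0.893  0.164 ]
[286 266   5   9  30] [287.9 270.3] [0.3708 0.0689 0.124 ] [0.3661 0.0689 0.164 ]
[267 269   5  10  33] [268.7 273.1] [0.3617 0.1228 0.124 ] [0.3572 0.1212 0.164 ]
[485 275   4  52 128] [486.5 300.2] [ 0.2911 -0.5021  0.124 ] [ 0.2886 -0.4863  0.164 ]
```

Request:
{"api": "move_arm", "payload": {"deltas": [[[0,0,-0.3],[0.8,1.1,0.3],85],[[0,0,-0.6],[1.65,2.2,0.6],85],[[0,0,-0.9],[2.5,3.3,0.9],85],[[0,0,-1.2],[3.3,4.4,1.2],85],[[0,0,-1.5],[4.1,5.4,1.5],85],[[0,0,-1.8],[5,6.5,1.8],85],[[0,0,-2.1],[5.8,7.6,2.1],85],[[0,0,-2.4],[6.6,8.6,2.4],85],[[0,0,-2.7],[7.4,9.7,2.7],85],[[0,0,-3],[8.26,10.8,2.8],85]]}}

```text
t: 0.93
tool_pos: [0.3884, -0.2479, 0.3022]
eef_rot: [1.0, 0.01, 0.0, 0.0]
force: [0.8, -0.5, -0.2]
opening: 0.0851
gripper_force: 0.0
```

Request:
{"api": "move_arm", "payload": {"deltas": [[[0,0,-0.3],[1,1.3,0],85],[[0,0,-0.6],[2,2.6,0],85],[[0,0,-0.9],[3,3.9,0],85],[[0,0,-1.2],[4,5.2,0],85],[[0,0,-1.5],[5,6.5,0],85],[[0,0,-1.8],[6,7.8,0],85],[[0,0,-2.1],[7,9.1,0],85],[[0,0,-2.5],[7.7,10.1,0],85],[[0,0,-2.95],[8.26,10.79,0],85],[[0,0,-2.95],[8.26,10.79,0],85]]}}

```text
t: 1.77
tool_pos: [0.5957, 0.0238, 0.3]
eef_rot: [0.99, -0.142, -0.001, -0.0]
force: [-0.0, 0.2, -0.3]
opening: 0.0847
gripper_force: 0.0
```

```bash
python3 - <<'E'
from h import *
im=cam("wrist");cv2.imwrite("pics/w1.png",cv2.resize(im,(784,588),interpolation=cv2.INTER_CUBIC))
im=cam("top");cam("scene")
s=env.state();print({k:np.round(s[k],4) for k in("t","qpos","tool_pos","eef_rot","force","opening")})
c=load("wrist");print(-cv2.Rodrigues(c["r"])[0].T@c["t"].ravel(),c["D"])
E
```

```text
{'t': np.float64(1.9167), 'qpos': array([-1.6490e-01,  4.2660e-01,  1.0252e+00, -3.0000e-04,  1.6908e+00,
        1.6924e+00]), 'tool_pos': array([0.5939, 0.0202, 0.3009]), 'eef_rot': array([ 9.898e-01, -1.428e-01, -5.000e-04,  1.000e-04]), 'force': array([-0.0891,  0.0225,  0.2309]), 'opening': np.float64(0.0851)}
[0.66412766 0.00417042 0.4414197 ] [-0.01227128  0.          0.          0.          0.        ]
```

View pics/w1.png

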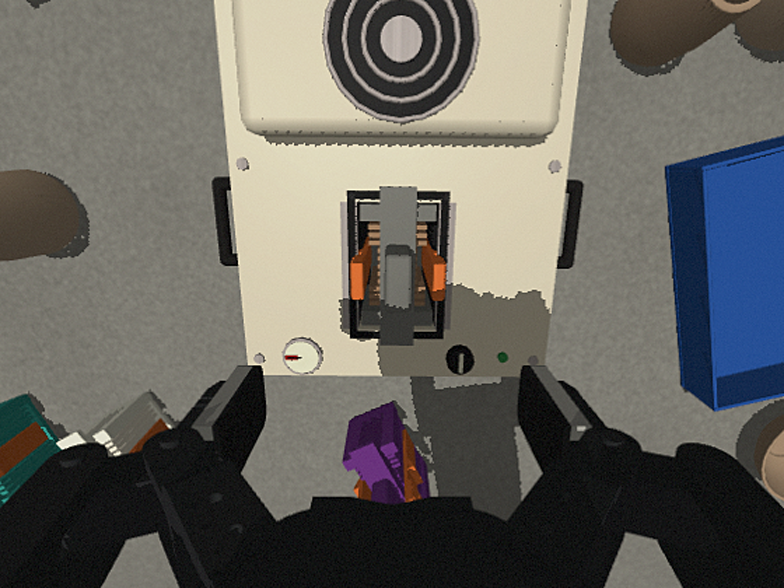

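The wrist view shows the bay rim (347,191)–(450,191)–(443,339)–(350,339), deck screws (242,164),(555,167),(533,360),(259,358) and the grip block top (386–410, 246–307). Everything is nearly aligned with the tool.

```bash
python3 - <<'E'
from h import *
S=lambda p:(np.array(p,float)+.5)/1.4-.5
def rect(p,z):
    w=back("wrist",S(p),z); v=w[1]-w[0]+w[2]-w[3]; L=w[0]+w[1]-w[2]-w[3]
    print(w.mean(0).round(4),"sides",np.linalg.norm(np.diff(w,axis=0),axis=1).round(4),"yaw x",np.degrees(np.arctan2(L[1],L[0])).round(2),"yaw from y",(np.degrees(np.arctan2(v[1],v[0]))+90).round(2))
rect([(347,191),(450,191),(443,339),(350,339)],.124)
rect([(242,164),(555,167),(533,360),(259,358)],.125)
rect([(387,253),(410,253),(410,307),(387,307)],.1706)
rect([(382,187),(416,187),(413,345),(380,345)],.1335)
rect([(356,200),(443,200),(437,331),(360,331)],.124)
# tub, rim top corners (left side inner) 
print(back("wrist",S([(667,167),(716,410)]),.055))
# clean from unobstructed top view
im=load("top")["im"];hsv=cv2.cvtColor(im,cv2.COLOR_BGR2HSV);m=cv2.inRange(hsv,(105,150,60),(125,255,255)); m[:190]=0; m[:,:350]=0;m[310:]=0
cs=max(cv2.findContours(m,0,2)[0],key=cv2.contourArea);b=cv2.boxPoints(cv2.minAreaRect(cs));print(b,back("top",b,.055).round(4),back("top",b,.055).mean(0))
s=env.state();from scipy.spatial.transform import Rotation as R
M=R.from_quat(s["eef_rot"]).as_matrix();print(M.round(4),"tool yaw y",np.degrees(np.arctan2(M[1,1],M[0,1])))
E
```

```text
[0.5892 0.0215 0.124 ] sides [0.0736 0.1141 0.0735] yaw x -16.9 yaw from y -16.38
[0.5896 0.0215 0.125 ] sides [0.2198 0.1485 0.2192] yaw x -16.89 yaw from y -16.87
[0.5925 0.0205 0.1706] sides [0.0146 0.0362 0.0152] yaw x -16.11 yaw from y -16.38
[0.5903 0.0211 0.1335] sides [0.0235 0.1184 0.0254] yaw x -17.02 yaw from y -16.38
[0.5891 0.0203 0.124 ] sides [0.0625 0.101  0.0605] yaw x -16.52 yaw from y -16.38
[[ 0.59397215 -0.22242109  0.055     ]
 [ 0.33896833 -0.24569795  0.055     ]]
[[392.99435 286.45676]
 [394.0143  203.8397 ]
 [456.01724 204.60516]
 [454.99728 287.22223]] [[ 0.3355 -0.243   0.055 ]
 [ 0.5876 -0.252   0.055 ]
 [ 0.5893 -0.4476  0.055 ]
 [ 0.3343 -0.432   0.055 ]] [ 0.46169753 -0.34362108  0.055     ]
[[ 9.592e-01 -2.826e-01 -1.000e-03]
 [-2.826e-01 -9.592e-01 -1.000e-04]
 [-1.000e-03  4.000e-04 -1.000e+00]] tool yaw y -106.41732769637542
```

Request:
{"api": "move_arm", "payload": {"deltas": [[[0,0,-0.05],[-0.1,0.03,-0.8],85],[[0,0,-0.05],[-0.12,0.03,-1.6],85],[[0,0,-0.05],[-0.12,0.03,-2.4],85],[[0,0,-0.05],[-0.12,0.03,-3.2],85],[[0,0,-0.05],[-0.12,0.03,-4],85],[[0,0,-0.05],[-0.12,0.03,-4.8],85],[[0,0,-0.05],[-0.12,0.03,-5.6],85],[[0,0,-0.05],[-0.12,0.03,-6.3],85],[[0,0,-0.05],[-0.12,0.03,-6.8],85],[[0,0,-0.05],[-0.12,0.03,-6.8],75]]}}

```text
t: 2.75
tool_pos: [0.5895, 0.0201, 0.1291]
eef_rot: [0.989, -0.146, -0.002, 0.0]
force: [0.7, 0.5, -0.2]
opening: 0.076
gripper_force: 0.0
```

```bash
python3 - <<'E'
from h import *
im=cam("wrist");cv2.imwrite("pics/w2.png",cv2.resize(im[100:],(784,448),interpolation=cv2.INTER_CUBIC))
s=env.state();print({k:np.round(s[k],4) for k in("t","tool_pos","eef_rot","force","opening")})
E
```

```text
{'t': np.float64(2.8), 'tool_pos': array([0.5904, 0.0202, 0.1308]), 'eef_rot': array([ 0.9892, -0.1463, -0.0011,  0.    ]), 'force': array([-0.459 ,  0.6998,  0.5075]), 'opening': np.float64(0.0748)}
```

View pics/w2.png

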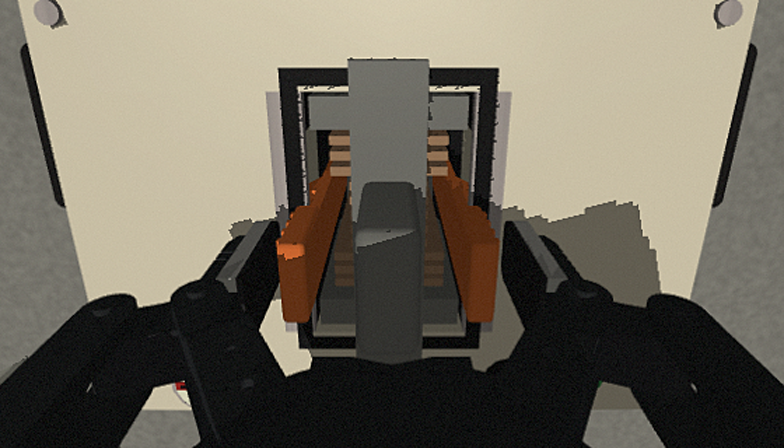

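The wrist close-up shows the fingers outside the pads and evenly spaced: fingers at x 279 and 503, tabs at 278 and 498. The front edge of the tab top is near row 322. I'll check the lengthwise centring.

```bash
python3 - <<'E'
from h import *
from scipy.spatial.transform import Rotation as R
s=env.state();M=R.from_quat(s["eef_rot"]).as_matrix();p=s["tool_pos"]
S=lambda q:(np.array(q,float)+.5)/1.4-.5+[0,100]
def loc(q,z): 
    w=back("wrist",S(q),z); return ((w-p)@M*1000).round(1)
print("tab top front",loc([(283,322),(308,322),(469,322),(496,322)],.1646),"expect x=13")
print("tab bottom front",loc([(278,240),(497,240)],.137))
print("lug end",loc([(348,59),(428,59)],.1335),"expect 60")
print("outer rim",loc([(278,68),(498,68),(478,348),(298,348)],.124))
print("block",loc([(358,232),(420,228)],.14))
def px(L): return ((proj("wrist",np.array(L)/1000@M.T+p)-[0,100]+.5)*1.4-.5).round(0)
print("finger front edge", px([(11,37.5,-10),(11,-37.5,-10),(11,37.5,-35),(-11,37.5,-10)]))
E
```

```text
tab top front [[-12.7 -31.6 -33.8]
 [-12.7 -24.4 -33.8]
 [-12.7  22.3 -33.8]
 [-12.8  30.1 -33.8]] expect x=13
tab bottom front [[ -1.  -39.   -6.2]
 [ -1.1  36.   -6.2]]
lug end [[ 59.5 -13.6  -2.9]
 [ 59.5  11.2  -2.8]] expect 60
outer rim [[ 55.8 -38.    6.6]
 [ 55.8  35.4   6.7]
 [-57.4  35.3   6.9]
 [-57.3 -38.5   6.9]]
block [[  3.6 -11.3  -9.2]
 [  5.    9.3  -9.2]]
finger front edge [[507. 212.]
 [277. 213.]
 [530. 251.]
 [502. 271.]]
```

Request:
{"api": "move_arm", "payload": {"deltas": [[[0,0,0],[0,0.04,0],70],[[0,0,0],[0,0.04,0],65],[[0,0,0],[0,0.04,0],62],[[0,0,0],[0,0.04,0],59],[[0,0,0],[0,0.04,0],56],[[0,0,0],[0,0.04,0],53],[[0,0,0],[0,0.04,0],50],[[0,0,0],[0,0.04,0],48],[[0,0,0],[0,0.04,0],46],[[0,0,0],[0,0.04,0],46]]}}

```text
t: 3.63
tool_pos: [0.5915, 0.0217, 0.1321]
eef_rot: [0.989, -0.146, 0.001, 0.001]
force: [-1.3, -3.7, 6.7]
opening: 0.0461
gripper_force: 7.7
```

```bash
cat > st.py <<'E'
from h import *
s=env.state();print({k:np.round(s[k],4) for k in("t","tool_pos","force","wrist_torque","opening","gripper_force")})
E
python3 st.py
```

```text
{'t': np.float64(3.6333), 'tool_pos': array([0.5915, 0.0217, 0.1321]), 'force': array([-1.2592, -3.7344,  6.6846]), 'wrist_torque': array([-0.8448,  0.2607,  0.0736]), 'opening': np.float64(0.0461), 'gripper_force': np.float64(7.7128)}
```

Request:
{"api": "move_arm", "payload": {"deltas": [[[0,0,0],[0,-0.02,0],44],[[0,0,0],[0,-0.02,0.1],43],[[0,0,0],[0,-0.02,0.2],43],[[0,0,0],[0,-0.02,0.3],43],[[0,0,0],[0,-0.02,0.4],43],[[0,0,0],[0,-0.02,0.5],43],[[0,0,0],[0,-0.02,0.6],43],[[0,0,0],[0,-0.02,0.7],43],[[0,0,0],[0,-0.02,0.8],43],[[0,0,0],[0,-0.02,0.8],43]]}}

```text
t: 4.47
tool_pos: [0.5913, 0.0219, 0.1517]
eef_rot: [0.989, -0.146, 0.0, -0.0]
force: [0.5, -0.7, -2.2]
opening: 0.0432
gripper_force: 24.2
```

```bash
python3 st.py
```

```text
{'t': np.float64(4.4667), 'tool_pos': array([0.5913, 0.0219, 0.1517]), 'force': array([ 0.4678, -0.749 , -2.165 ]), 'wrist_torque': array([ 0.037 ,  0.0185, -0.0286]), 'opening': np.float64(0.0432), 'gripper_force': np.float64(24.2383)}
```

Request:
{"api": "move_arm", "payload": {"deltas": [[[0,0,0],[0,0,0.3],43],[[0,0,0],[0,0,0.8],43],[[0,0,0],[0,0,1.3],43],[[0,0,0],[0,0,1.8],43],[[0,0,0],[0,0,2.4],43],[[0,0,0],[0,0,3],43],[[0,0,0],[0,0,3.6],43],[[0,0,0],[0,0,4.2],43],[[0,0,0],[0,0,4.6],43],[[0,0,0],[0,0,4.8],43]]}}

```text
t: 5.3
tool_pos: [0.5915, 0.0217, 0.2733]
eef_rot: [0.989, -0.146, 0.001, -0.0]
force: [1.0, -0.6, -2.8]
opening: 0.0433
gripper_force: 24.3
```

```bash
python3 - <<'E'
from st import *
im=cam("wrist");np.savez("pics/w_old.npz",**load("wrist"));cv2.imwrite("pics/w3.png",cv2.resize(im[100:],(784,448),interpolation=cv2.INTER_CUBIC))
E
```

```text
{'t': np.float64(5.3), 'tool_pos': array([0.5915, 0.0217, 0.2733]), 'force': array([ 0.9727, -0.6422, -2.7715]), 'wrist_torque': array([ 0.013 , -0.0372, -0.0639]), 'opening': np.float64(0.0433), 'gripper_force': np.float64(24.2597)}
```

View pics/w3.png

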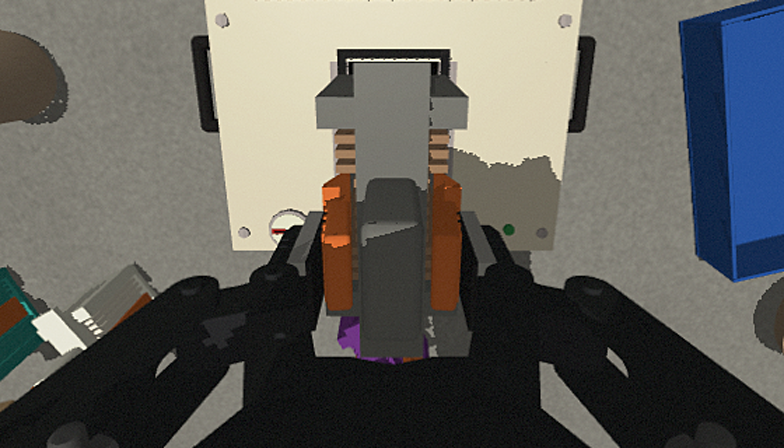

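The cartridge is out and held upright: front lug end at row 62, x 352–430, tab tops at row 310. Now to the tub.

Request:
{"api": "move_arm", "payload": {"deltas": [[[0,0,0],[-0.2,-0.5,0],43],[[0,0,0],[-0.5,-1.4,0],43],[[0,0,0],[-1,-2.6,0],43],[[0,0,0],[-1.4,-3.8,0],43],[[0,0,0],[-1.8,-5,0],43],[[0,0,0],[-2.2,-6.2,0],43],[[0,0,0],[-2.6,-7.4,0],43],[[0,0,0],[-3,-8.6,0],43],[[0,0,0],[-3.5,-9.8,0],43],[[0,0,0],[-3.9,-11,0],43]]}}

```text
t: 6.18
tool_pos: [0.492, -0.2549, 0.2705]
eef_rot: [0.989, -0.146, -0.001, -0.0]
force: [0.4, -0.6, -3.0]
opening: 0.0431
gripper_force: 24.3
```

Request:
{"api": "move_arm", "payload": {"deltas": [[[0,0,0],[-0.4,-1.2,0],43],[[0,0,0],[-0.8,-2.2,-0.1],43],[[0,0,0],[-1.1,-3.1,-0.6],43],[[0,0,0],[-1.3,-3.6,-1.2],43],[[0,0,0],[-1.3,-3.6,-2],43],[[0,0,0],[-1.3,-3.6,-2.8],43],[[0,0,0],[-1.3,-3.6,-3.6],43],[[0,0,0],[-1.3,-3.6,-4.4],43],[[0,0,0],[-1.3,-3.6,-5],43],[[0,0,0],[-1.3,-3.6,-5.4],43]]}}

```text
t: 7.02
tool_pos: [0.4599, -0.3429, 0.1339]
eef_rot: [0.989, -0.146, -0.002, -0.001]
force: [-0.8, -0.4, -2.8]
opening: 0.0436
gripper_force: 24.3
```

```bash
python3 - <<'E'
from st import *
im=cam("wrist");cam("top")
b=cv2.resize(load("top")["im"][160:330,340:500],(376,400));cv2.imwrite("pics/w4.png",np.hstack([cv2.resize(im,(424,400)),b]))
E
```

```text
{'t': np.float64(7.0167), 'tool_pos': array([ 0.4599, -0.3429,  0.1339]), 'force': array([-0.7769, -0.3977, -2.778 ]), 'wrist_torque': array([0.    , 0.0645, 0.0229]), 'opening': np.float64(0.0436), 'gripper_force': np.float64(24.3169)}
```

View pics/w4.png

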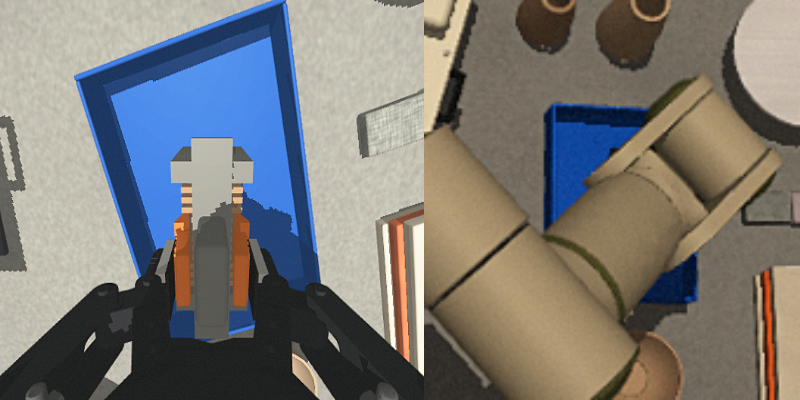

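The cartridge hangs inside the tub, clear of the walls. I lower it gently.

Request:
{"api": "move_arm", "payload": {"deltas": [[[0,0,0],[0,0,-0.3],43],[[0,0,0],[0,0,-0.6],43],[[0,0,0],[0,0,-0.9],43],[[0,0,0],[0,0,-1.1],43],[[0,0,0],[0,0,-1.2],43],[[0,0,0],[0,0,-1.28],43],[[0,0,0],[0,0,-1.36],43],[[0,0,0],[0,0,-1.42],43],[[0,0,0],[0,0,-1.48],43],[[0,0,0],[0,0,-1.48],43]]}}

```text
t: 7.95
tool_pos: [0.4613, -0.3434, 0.0996]
eef_rot: [0.989, -0.146, 0.0, 0.0]
force: [0.1, -0.7, -2.2]
opening: 0.0437
gripper_force: 24.3
```

Request:
{"api": "move_arm", "payload": {"deltas": [[[0,0,0],[0,0,-0.04],43],[[0,0,0],[0,0,-0.08],43],[[0,0,0],[0,0,-0.12],43],[[0,0,0],[0,0,-0.16],43],[[0,0,0],[0,0,-0.2],43],[[0,0,0],[0,0,-0.2],43],[[0,0,0],[0,0,-0.2],43],[[0,0,0],[0,0,-0.2],43],[[0,0,0],[0,0,-0.2],43],[[0,0,0],[0,0,-0.2],43]]}}

```text
t: 8.78
tool_pos: [0.4618, -0.344, 0.099]
eef_rot: [0.989, -0.146, 0.002, 0.002]
force: [-8.8, 6.8, 32.8]
opening: 0.0431
gripper_force: 27.0
```

Request:
{"api": "move_arm", "payload": {"deltas": [[[0,0,0],[0,0,0.05],43],[[0,0,0],[0,0,0.1],43],[[0,0,0],[0,0,0.14],43],[[0,0,0],[0,0,0.16],43],[[0,0,0],[0,0,0.16],46],[[0,0,0],[0,0,0.16],52],[[0,0,0],[0,0,0.16],60],[[0,0,0],[0,0,0.16],70],[[0,0,0],[0,0,0.16],80],[[0,0,0],[0,0,0.16],85]]}}

```text
t: 9.62
tool_pos: [0.4613, -0.3433, 0.0983]
eef_rot: [0.989, -0.146, 0.0, 0.0]
force: [-0.1, 0.4, 0.9]
opening: 0.0848
gripper_force: 0.0
```

```bash
python3 st.py
```

```text
{'t': np.float64(9.6167), 'tool_pos': array([ 0.4613, -0.3433,  0.0983]), 'force': array([-0.0716,  0.4428,  0.9118]), 'wrist_torque': array([-0.049 , -0.0065, -0.0193]), 'opening': np.float64(0.0848), 'gripper_force': np.float64(0.0)}
```

Request:
{"api": "move_arm", "payload": {"deltas": [[[0,0,0],[0,0,0.5],85],[[0,0,0],[0,0,1.3],85],[[0,0,0],[0,0,2.5],85],[[0,0,0],[0,0,3.7],85],[[0,0,0],[0,0,4.9],85],[[0,0,0],[0,0,6.1],85],[[0,0,0],[0,0.5,7.1],85],[[0,0,0.2],[0,1.7,7.8],85],[[0,0,0.4],[0,3,8],85],[[0,0,0.6],[0,4.3,8],85]]}}

```text
t: 10.45
tool_pos: [0.4613, -0.235, 0.3]
eef_rot: [0.993, -0.115, 0.001, 0.001]
force: [0.5, 0.1, -0.7]
opening: 0.085
gripper_force: 0.0
```

Request:
{"api": "move_arm", "payload": {"deltas": [[[0,0,0.2],[0,1.3,0],85],[[0,0,0.4],[0,2.6,0],85],[[0,0,0.6],[0,3.9,0],85],[[0,0,0.8],[0,5.2,0],85],[[0,0,1],[0,6.5,0],85],[[0,0,1.2],[0,7.8,0],85],[[0,0,1.4],[0,9.1,0],85],[[0,0,1.6],[0,10.4,0],85],[[0,0,1.8],[0,11.7,0],85],[[0,0,2],[0,13,0],85]]}}

```text
t: 11.28
tool_pos: [0.4609, 0.0909, 0.2985]
eef_rot: [1.0, -0.01, 0.0, -0.0]
force: [0.0, -0.2, 0.1]
opening: 0.085
gripper_force: 0.0
```

Request:
{"api": "move_arm", "payload": {"deltas": [[[0,0,0.2],[0,1.3,0],85],[[0,0,0.4],[0,2.6,0],85],[[0,0,0.6],[0,3.9,0],85],[[0,0,0.8],[0,5.2,0],85],[[0,0,1],[0,6.5,0],85],[[0,0,1.2],[0,7.8,0],85],[[0,0,1.4],[0,9,0],85],[[0,0,1.7],[-0.1,10,0],85],[[0,0,2],[-0.2,10.8,0],85],[[0,0,2],[-0.2,10.8,0],85]]}}

```text
t: 12.12
tool_pos: [0.4554, 0.3622, 0.2978]
eef_rot: [0.995, 0.097, -0.0, -0.0]
force: [1.2, 0.4, -0.4]
opening: 0.0848
gripper_force: 0.0
```

```bash
python3 - <<'E'
from st import *
im=cam("wrist");cam("top")
b=cv2.resize(load("top")["im"][190:310,380:470],(300,400));cv2.imwrite("pics/w5.png",np.hstack([cv2.resize(im,(500,375)),b[:375]]))
E
```

```text
{'t': np.float64(12.1167), 'tool_pos': array([0.4554, 0.3622, 0.2978]), 'force': array([ 1.1661,  0.4119, -0.3753]), 'wrist_torque': array([-0.0249, -0.0624,  0.0267]), 'opening': np.float64(0.0848), 'gripper_force': np.float64(0.0)}
```

View pics/w5.png

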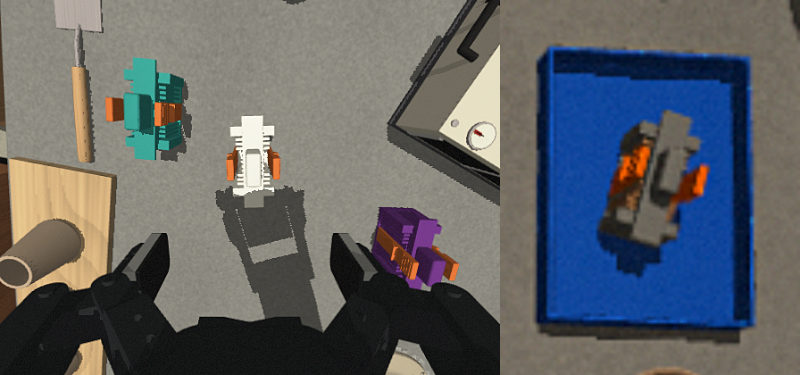

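The old cartridge stands upright inside the tub (right panel). In the wrist view the white one is nearly aligned: block at (254,168), tab tops at (227–238) and (270–281), rows 148–181.

```bash
cat > seg.py <<'E'
from h import *
from scipy.spatial.transform import Rotation as R
s=env.state();M=R.from_quat(s["eef_rot"]).as_matrix();p=s["tool_pos"]
def loc(q,z): return ((back("wrist",q,z)-p)@M*1000).round(1)
E
python3 - <<'E'
from seg import *
im=load("wrist")["im"];hsv=cv2.cvtColor(im,cv2.COLOR_BGR2HSV);m=cv2.inRange(hsv,(3,170,90),(18,255,255))
n,l,st,ce=cv2.connectedComponentsWithStats(m)
for i in range(1,n):
    if st[i,4]>100:
        c=(l==i).astype(np.uint8); print(st[i],ce[i].round(1))
        if 240<ce[i][0]<330 and ce[i][1]<230:
            x,y,w,h=st[i][:4]; print("  bbox at z.124",loc([(x,y),(x+w-1,y+h-1)],.124).tolist())
mw=cv2.inRange(hsv,(0,0,170),(180,40,255));mw[:110]=0;mw[240:]=0;mw[:,:240]=0;mw[:,320:]=0
for y in range(125,236,6):
    xs=np.where(mw[y])[0]
    if len(xs):print(y,xs.min(),xs.max(),end="; ")
S=lambda q:(np.array(q,float)+.5)*1.12-.5
print("\nblock",loc(S([(246.5,150),(261.5,150),(261.5,188),(246.5,188)]),.13).tolist())
print("lug",loc(S([(242,116),(260,116),(244,207),(263,207)]),.093).tolist())
E
```

```text
[118 109  20  27 450] [127.7 121.9]
[173 114  31  27 630] [186.5 126.5]
[254 164  12  38 304] [259.  184.3]
  bbox at z.124 [[24.4, -30.2, 174.1], [-14.6, -19.3, 174.1]]
[300 164  14  37 338] [307.  183.2]
  bbox at z.124 [[24.6, 16.7, 174.1], [-13.3, 31.3, 174.1]]
[422 255  47  58 917] [445.6 283.9]
[483 275  31  39 374] [501.7 296.5]
131 270 294; 137 271 294; 143 258 306; 149 258 306; 155 263 301; 161 264 301; 167 265 297; 173 269 298; 179 272 298; 185 271 299; 191 271 295; 197 267 294; 203 273 294; 209 273 306; 215 261 281; 
block [[21.3, -7.5, 168.1], [21.4, 9.3, 168.1], [-23.3, 10.1, 168.1], [-23.3, -7.5, 168.1]]
lug [[56.8, -13.4, 205.1], [56.9, 8.4, 205.1], [-61.2, -11.2, 205.1], [-61.1, 14.2, 205.1]]
```

Request:
{"api": "move_arm", "payload": {"deltas": [[[0,0,0.1],[0,0,-0.5],85],[[0,0,0.25],[-0.05,-0.02,-1.3],85],[[0,0,0.25],[-0.05,-0.02,-2.1],85],[[0,0,0.25],[-0.05,-0.02,-2.9],85],[[0,0,0.25],[-0.05,-0.02,-3.7],85],[[0,0,0.25],[-0.05,-0.02,-4.4],85],[[0,0,0.25],[-0.05,-0.02,-4.9],80],[[0,0,0.25],[-0.05,-0.02,-5.2],75],[[0,0,0.25],[-0.05,-0.02,-5.2],75],[[0,0,0.25],[-0.05,-0.02,-5.2],75]]}}

```text
t: 13.05
tool_pos: [0.4554, 0.3582, 0.1689]
eef_rot: [0.994, 0.107, 0.0, -0.0]
force: [-0.2, 0.4, 0.4]
opening: 0.075
gripper_force: 0.0
```

```bash
python3 - <<'E'
from h import *
cam("wrist")
from seg import *
im=load("wrist")["im"];print(p,s["eef_rot"])
hsv=cv2.cvtColor(im,cv2.COLOR_BGR2HSV);m=cv2.inRange(hsv,(3,170,90),(18,255,255))
n,l,st,ce=cv2.connectedComponentsWithStats(m)
for i in range(1,n):
    if st[i,4]>150:
        x,y,w,h=st[i][:4]; print(st[i],loc([(x,y),(x+w-1,y+h-1)],.124).tolist())
mw=cv2.inRange(hsv,(0,0,150),(180,45,255));mw[:,:220]=0;mw[:,340:]=0
for y in range(90,270,5):
    xs=np.where(mw[y])[0]
    if len(xs):print(y,xs.min(),xs.max(),end="; ")
cv2.imwrite("pics/w6.png",cv2.resize(im[60:],(784,504),interpolation=cv2.INTER_CUBIC))
E
```

```text
[0.45550062 0.35849938 0.16929731] [ 9.94246015e-01  1.07118137e-01  7.14803433e-04 -2.37396371e-04]
[   2   97   35   46 1279] [[82.4, -160.0, 45.5], [57.0, -145.8, 45.4]]
[  96  108   71   45 2396] [[76.1, -106.5, 45.4], [50.9, -68.7, 45.4]]
[ 231  186   26   66 1003] [[30.1, -30.8, 45.4], [-13.4, -16.3, 45.3]]
[ 304  186   25   66 1024] [[30.1, 14.1, 45.3], [-13.4, 30.8, 45.3]]
95 302 317; 100 277 297; 105 292 292; 110 332 334; 115 292 339; 120 338 338; 130 309 309; 135 317 317; 140 260 311; 145 246 298; 150 261 298; 155 241 333; 160 241 317; 165 242 335; 170 243 329; 175 250 312; 180 262 319; 185 253 328; 190 252 319; 195 259 336; 200 260 302; 205 261 329; 210 229 327; 215 230 297; 220 230 335; 225 261 298; 230 263 293; 235 255 292; 240 267 275; 255 228 231; 260 231 332; 265 220 221;
```

View pics/w6.png

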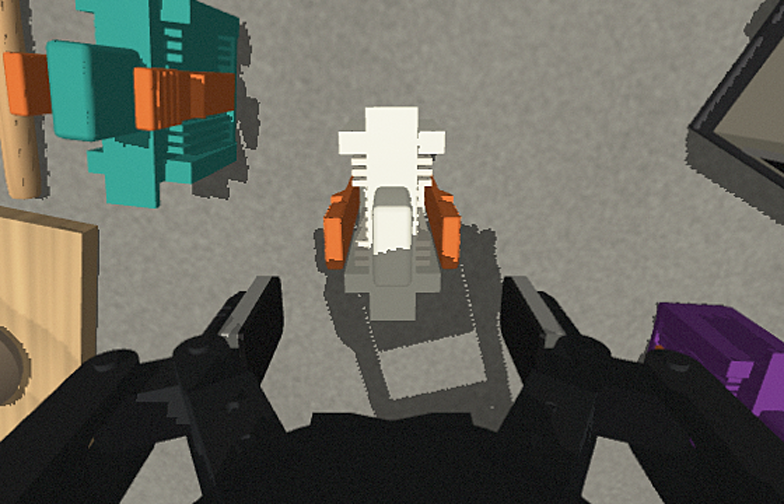

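The wrist view shows the white cartridge centred between the fingers: tabs at 325 and 460, fingers at 282 and 503, axis straight. I descend and grip.

Request:
{"api": "move_arm", "payload": {"deltas": [[[0,0,0],[0,0,-0.4],75],[[0,0,0],[0,0,-1],75],[[0,0,0],[0,0,-1.6],75],[[0,0,0],[0,0,-2.2],75],[[0,0,0],[0,0,-2.7],75],[[0,0,0],[0,0,-2.95],75],[[0,0,0],[0,0,-2.95],72],[[0,0,0],[0,0,-2.95],68],[[0,0,0],[0,0,-2.95],64],[[0,0,0],[0,0,-2.95],61]]}}

```text
t: 13.93
tool_pos: [0.4554, 0.3589, 0.0955]
eef_rot: [0.994, 0.108, 0.001, -0.0]
force: [0.5, -0.2, 1.0]
opening: 0.061
gripper_force: 2.1
```

Request:
{"api": "move_arm", "payload": {"deltas": [[[0,0,0],[0,0,0],58],[[0,0,0],[0,0,0],55],[[0,0,0],[0,0,0],52],[[0,0,0],[0,0,0],49],[[0,0,0],[0,0,0],46],[[0,0,0],[0,0,0],44],[[0,0,0],[0,0,0],43],[[0,0,0],[0,0,0],43],[[0,0,0],[0,0,0.1],43],[[0,0,0],[0,0,0.2],43]]}}

```text
t: 14.77
tool_pos: [0.4547, 0.3586, 0.0994]
eef_rot: [0.994, 0.107, -0.0, 0.0]
force: [0.6, 0.2, -2.6]
opening: 0.0433
gripper_force: 22.9
```

```bash
python3 st.py
```

```text
{'t': np.float64(14.7667), 'tool_pos': array([0.4547, 0.3586, 0.0994]), 'force': array([ 0.6461,  0.2162, -2.6274]), 'wrist_torque': array([ 0.0026, -0.0178, -0.0323]), 'opening': np.float64(0.0433), 'gripper_force': np.float64(22.8803)}
```

Request:
{"api": "move_arm", "payload": {"deltas": [[[0,0,0],[0,0,0.5],43],[[0,0,0],[0,0,1.3],43],[[0,0,0],[0,0,2.3],43],[[0,0,0],[0,0,3.4],43],[[0,0,0],[0,0,4.5],43],[[0,0,0],[0,0,5.6],43],[[0,0,0],[0,0,6.6],43],[[0,0,-0.1],[0.1,-0.3,7.3],43],[[0,0,-0.4],[0.4,-1,7.6],43],[[0,0,-0.8],[0.8,-2,7.6],43]]}}

```text
t: 15.6
tool_pos: [0.4748, 0.3096, 0.2913]
eef_rot: [0.998, 0.066, 0.001, -0.001]
force: [2.0, 0.5, -2.7]
opening: 0.0435
gripper_force: 22.9
```

Request:
{"api": "move_arm", "payload": {"deltas": [[[0,0,-0.4],[0.45,-1.1,0],43],[[0,0,-0.8],[0.9,-2.2,0],43],[[0,0,-1.2],[1.35,-3.3,0],43],[[0,0,-1.6],[1.8,-4.4,0],43],[[0,0,-2],[2.25,-5.5,0],43],[[0,0,-2.4],[2.7,-6.6,0],43],[[0,0,-2.8],[3.2,-7.8,0],43],[[0,0,-3.2],[3.7,-9,0],43],[[0,0,-3.6],[4.2,-10.2,0],43],[[0,0,-4.05],[4.66,-11.3,0],43]]}}

```text
t: 16.43
tool_pos: [0.5917, 0.0245, 0.289]
eef_rot: [0.989, -0.147, -0.001, -0.0]
force: [-0.6, 0.3, -3.0]
opening: 0.0436
gripper_force: 22.9
```

Request:
{"api": "move_arm", "payload": {"deltas": [[[0,0,0],[0,-0.18,0],43],[[0,0,0],[0,-0.18,0],43],[[0,0,0],[0,-0.18,0],43],[[0,0,0],[0,-0.18,0],43],[[0,0,0],[0,-0.18,0],43],[[0,0,0],[0,-0.18,0],43],[[0,0,0],[0,-0.18,0],43],[[0,0,0],[0,-0.18,0],43],[[0,0,0],[0,-0.18,0],43],[[0,0,0],[0,-0.18,0],43]]}}

```text
t: 17.27
tool_pos: [0.5914, 0.0218, 0.2896]
eef_rot: [0.989, -0.146, 0.0, 0.0]
force: [-0.5, 0.2, -3.6]
opening: 0.0438
gripper_force: 22.9
```

```bash
python3 - <<'E'
from h import *
cam("wrist")
from seg import *
im=load("wrist")["im"];print(p,s["eef_rot"],s["force"])
o=np.load("pics/w_old.npz")["im"]
def orange(im):
    hsv=cv2.cvtColor(im,cv2.COLOR_BGR2HSV);m=cv2.inRange(hsv,(3,170,90),(18,255,255));m[:200]=0;m[325:]=0;m[:,:220]=0;m[:,335:]=0
    n,l,st,ce=cv2.connectedComponentsWithStats(m);return [list(st[i]) for i in range(1,n) if st[i,4]>150]
print("old",orange(o));print("new",orange(im))
print((M@[0,1,0]).round(4))
a=np.hstack([x[90:360,140:420] for x in(o,im)]);cv2.imwrite("pics/w7.png",cv2.resize(a,(800,386),interpolation=cv2.INTER_CUBIC))
E
```

```text
[0.59145147 0.021793   0.28957137] [ 9.89328962e-01 -1.45699020e-01 -2.85976686e-05 -1.09684009e-05] [-0.51587018 -0.24654479 -2.93910123]
old [[np.int32(229), np.int32(224), np.int32(23), np.int32(98), np.int32(1826)], [np.int32(308), np.int32(224), np.int32(22), np.int32(98), np.int32(1788)]]
new [[np.int32(229), np.int32(225), np.int32(22), np.int32(97), np.int32(1621)], [np.int32(308), np.int32(267), np.int32(21), np.int32(54), np.int32(988)]]
[-0.2883 -0.9575 -0.    ]
```

View pics/w7.png

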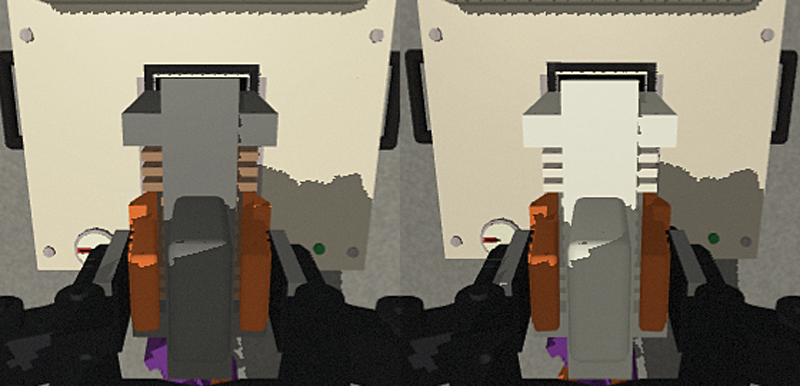

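Both held cartridges sit identically in the gripper (left old, right new). I start the insertion.

Request:
{"api": "move_arm", "payload": {"deltas": [[[0,0,0],[0,0,-0.5],43],[[0,0,0],[0,0,-1.1],43],[[0,0,0],[0,0,-1.7],43],[[0,0,0],[0,0,-2.2],43],[[0,0,0],[0,0,-2.4],43],[[0,0,0],[0,0,-2.6],43],[[0,0,0],[0,0,-2.8],43],[[0,0,0],[0,0,-3],43],[[0,0,0],[0,0,-3.1],43],[[0,0,0],[0,0,-3.1],43]]}}

```text
t: 18.15
tool_pos: [0.5914, 0.0217, 0.2117]
eef_rot: [0.989, -0.146, -0.0, 0.0]
force: [0.1, 0.0, -3.2]
opening: 0.0434
gripper_force: 22.9
```

Request:
{"api": "move_arm", "payload": {"deltas": [[[0,0,0],[0,0,-0.2],43],[[0,0,0],[0,0,-0.4],43],[[0,0,0],[0,0,-0.6],43],[[0,0,0],[0,0,-0.8],43],[[0,0,0],[0,0,-1],43],[[0,0,0],[0,0,-1.2],43],[[0,0,0],[0,0,-1.4],43],[[0,0,0],[0,0,-1.6],43],[[0,0,0],[0,0,-1.8],43],[[0,0,0],[0,0,-1.8],43]]}}

```text
t: 18.98
tool_pos: [0.5911, 0.0218, 0.1659]
eef_rot: [0.989, -0.146, -0.001, -0.0]
force: [-0.1, -0.1, -3.9]
opening: 0.0438
gripper_force: 22.9
```

```bash
python3 st.py
```

```text
{'t': np.float64(18.9833), 'tool_pos': array([0.5911, 0.0218, 0.1659]), 'force': array([-0.0911, -0.0505, -3.871 ]), 'wrist_torque': array([ 0.0293,  0.0534, -0.0037]), 'opening': np.float64(0.0438), 'gripper_force': np.float64(22.8637)}
```

Free so far. Down to about 0.141, slower.

Request:
{"api": "move_arm", "payload": {"deltas": [[[0,0,0],[0,0,-0.12],43],[[0,0,0],[0,0,-0.24],43],[[0,0,0],[0,0,-0.36],43],[[0,0,0],[0,0,-0.48],43],[[0,0,0],[0,0,-0.6],43],[[0,0,0],[0,0,-0.72],43],[[0,0,0],[0,0,-0.84],43],[[0,0,0],[0,0,-0.94],43],[[0,0,0],[0,0,-1],43],[[0,0,0],[0,0,-1],43]]}}

```text
t: 19.82
tool_pos: [0.5915, 0.0217, 0.142]
eef_rot: [0.989, -0.146, -0.0, 0.0]
force: [-0.8, -0.4, -0.6]
opening: 0.0434
gripper_force: 23.0
```

```bash
python3 st.py
```

```text
{'t': np.float64(19.8167), 'tool_pos': array([0.5915, 0.0217, 0.142 ]), 'force': array([-0.7573, -0.3587, -0.6369]), 'wrist_torque': array([ 0.0274,  0.1024, -0.031 ]), 'opening': np.float64(0.0434), 'gripper_force': np.float64(23.0148)}
```

Request:
{"api": "move_arm", "payload": {"deltas": [[[0,0,0],[0,0,0],46],[[0,0,0],[0,0,0],50],[[0,0,0],[0,0,0],56],[[0,0,0],[0,0,0],64],[[0,0,0],[0,0,0],74],[[0,0,0],[0,0,0],78],[[0,0,0],[0,0,0],78],[[0,0,0],[0,0,0.3],78],[[0,0,0],[0,0,0.9],78],[[0,0,0],[0,0,1.7],78]]}}

```text
t: 20.65
tool_pos: [0.591, 0.0218, 0.1845]
eef_rot: [0.989, -0.146, -0.001, -0.0]
force: [-0.1, 0.4, -0.4]
opening: 0.0778
gripper_force: 0.0
```

Request:
{"api": "move_arm", "payload": {"deltas": [[[0,0,0],[0,0,0.7],78],[[0,0,0],[0,0,1.3],60],[[0,0,0],[0,0,1.5],30],[[0,0,0],[0,0,1.5],0],[[0,0,0],[0,0,1.5],0],[[0,0,0],[0,0,1.5],0],[[0,0,0],[0,0,1.5],0],[[0,0,0],[0,0,1.5],0],[[0,0,0],[0,0,1.5],0],[[0,0,0],[0,0,1.5],0]]}}

```text
t: 21.48
tool_pos: [0.5914, 0.0217, 0.2218]
eef_rot: [0.989, -0.146, -0.0, -0.0]
force: [-0.2, 0.4, -0.5]
opening: -0.0
gripper_force: 0.0
```

```bash
python3 - <<'E'
from h import *
import st
for n in("wrist",): cam(n)
from seg import *
im=load("wrist")["im"]
hsv=cv2.cvtColor(im,cv2.COLOR_BGR2HSV);m=cv2.inRange(hsv,(3,170,90),(18,255,255))
n,l,stt,ce=cv2.connectedComponentsWithStats(m)
for i in range(1,n):
    if stt[i,4]>150:
        x,y,w,h=stt[i][:4];print(stt[i],loc([(x,y),(x+w-1,y+h-1)],.1686).tolist())
E
```

```text
{'t': np.float64(21.4833), 'tool_pos': array([0.5914, 0.0217, 0.2218]), 'force': array([-0.1615,  0.3718, -0.4791]), 'wrist_torque': array([ 0.0102, -0.0389,  0.0322]), 'opening': np.float64(-0.0), 'gripper_force': np.float64(0.0)}
[241 191  17  57 621] [[24.7, -25.2, 53.2], [-14.5, -15.7, 53.3]]
[305 191  14  57 648] [[24.7, 16.1, 53.2], [-14.5, 25.8, 53.3]]
```

Request:
{"api": "move_arm", "payload": {"deltas": [[[0,0,0],[0,0,-0.4],0],[[0,0,0],[0,0,-0.8],0],[[0,0,0],[0,0,-1.2],0],[[0,0,0],[0,0,-1.5],0],[[0,0,0],[0,0,-1.65],0],[[0,0,0],[0,0,-1.75],0],[[0,0,0],[0,0,-1.82],0],[[0,0,0],[0,0,-1.88],0],[[0,0,0],[0,0,-1.94],0],[[0,0,0],[0,0,-2],0]]}}

```text
t: 22.37
tool_pos: [0.5918, 0.0216, 0.1727]
eef_rot: [0.989, -0.146, 0.001, 0.0]
force: [-1.3, -0.7, 5.8]
opening: 0.0
gripper_force: 2.4
```

Request:
{"api": "move_arm", "payload": {"deltas": [[[0,0,0],[0,0,-0.03],0],[[0,0,0],[0,0,-0.06],0],[[0,0,0],[0,0,-0.09],0],[[0,0,0],[0,0,-0.12],0],[[0,0,0],[0,0,-0.15],0],[[0,0,0],[0,0,-0.18],0],[[0,0,0],[0,0,-0.2],0],[[0,0,0],[0,0,-0.2],0],[[0,0,0],[0,0,-0.2],0],[[0,0,0],[0,0,-0.2],0]]}}

```text
t: 23.2
tool_pos: [0.5918, 0.0215, 0.1679]
eef_rot: [0.989, -0.146, 0.001, 0.0]
force: [-1.7, -0.0, 7.7]
opening: -0.0
gripper_force: 3.7
```

Request:
{"api": "move_arm", "payload": {"deltas": [[[0,0,0],[0,0,-0.04],0],[[0,0,0],[0,0,-0.08],0],[[0,0,0],[0,0,-0.12],0],[[0,0,0],[0,0,-0.16],0],[[0,0,0],[0,0,-0.18],0],[[0,0,0],[0,0,-0.18],0],[[0,0,0],[0,0,-0.18],0],[[0,0,0],[0,0,-0.18],0],[[0,0,0],[0,0,-0.18],0],[[0,0,0],[0,0,-0.18],0]]}}

```text
t: 24.03
tool_pos: [0.5918, 0.0214, 0.1638]
eef_rot: [0.989, -0.146, 0.001, 0.0]
force: [-2.6, -0.6, 9.7]
opening: -0.0
gripper_force: 5.1
```

Request:
{"api": "move_arm", "payload": {"deltas": [[[0,0,0],[0,0,-0.03],0],[[0,0,0],[0,0,-0.06],0],[[0,0,0],[0,0,-0.09],0],[[0,0,0],[0,0,-0.12],0],[[0,0,0],[0,0,-0.12],0],[[0,0,0],[0,0,-0.12],0],[[0,0,0],[0,0,-0.12],0],[[0,0,0],[0,0,-0.12],0],[[0,0,0],[0,0,-0.12],0],[[0,0,0],[0,0,-0.12],0]]}}

```text
t: 24.87
tool_pos: [0.5918, 0.0214, 0.1615]
eef_rot: [0.989, -0.146, 0.001, 0.0]
force: [-3.6, -0.8, 14.0]
opening: 0.0002
gripper_force: 7.3
```

Request:
{"api": "move_arm", "payload": {"deltas": [[[0,0,0],[0,0,-0.03],0],[[0,0,0],[0,0,-0.06],0],[[0,0,0],[0,0,-0.09],0],[[0,0,0],[0,0,-0.12],0],[[0,0,0],[0,0,-0.12],0],[[0,0,0],[0,0,-0.12],0],[[0,0,0],[0,0,-0.12],0],[[0,0,0],[0,0,-0.12],0],[[0,0,0],[0,0,-0.12],0],[[0,0,0],[0,0,-0.12],0]]}}

```text
t: 25.7
tool_pos: [0.5918, 0.0214, 0.1592]
eef_rot: [0.989, -0.146, 0.002, 0.0]
force: [-6.4, -0.7, 20.0]
opening: -0.0002
gripper_force: 9.5
```

```bash
cat > pads.py <<'E'
from h import *
import st
cam("wrist")
from seg import *
im=load("wrist")["im"]
hsv=cv2.cvtColor(im,cv2.COLOR_BGR2HSV);m=cv2.inRange(hsv,(3,170,90),(18,255,255))
n,l,stt,ce=cv2.connectedComponentsWithStats(m)
for i in range(1,n):
    if stt[i,4]>150:
        x,y,w,h=stt[i][:4];print(stt[i],loc([(x,y),(x+w-1,y+h-1)],.1646).tolist())
E
python3 pads.py
```

```text
{'t': np.float64(25.7), 'tool_pos': array([0.5918, 0.0214, 0.1592]), 'force': array([-6.3896, -0.6736, 19.9686]), 'wrist_torque': array([-0.2267,  1.14  ,  0.0523]), 'opening': np.float64(-0.0002), 'gripper_force': np.float64(9.5445)}
[221 203  27  80 750] [[33.0, -27.2, -5.3], [-7.4, -16.5, -5.5]]
[315 202  24  37 296] [[33.5, 15.7, -5.3], [15.8, 27.2, -5.4]]
[324 237  17  46 373] [[16.3, 20.5, -5.4], [-7.5, 29.4, -5.4]]
```

Request:
{"api": "move_arm", "payload": {"deltas": [[[0,0,0],[0,0,0.1],0],[[0,0,0],[0,0,0.2],0],[[0,0,0],[0,0,0.3],0],[[0,0,0],[0,0,0.5],0],[[0,0,0],[0,0,0.8],0],[[0,0,0],[0,0,1.2],0],[[0,0,0],[0,0,1.7],0],[[0,0,0],[0,0,2.2],0],[[0,0,0],[0,0,2.5],0],[[0,0,0],[0,0,2.5],0]]}}

```text
t: 26.58
tool_pos: [0.5921, 0.0217, 0.221]
eef_rot: [0.989, -0.146, 0.002, -0.0]
force: [0.4, 0.1, 0.2]
opening: -0.0003
gripper_force: 0.0
```

```bash
python3 pads.py
```

```text
{'t': np.float64(26.5833), 'tool_pos': array([0.5921, 0.0217, 0.221 ]), 'force': array([0.3547, 0.1042, 0.1768]), 'wrist_torque': array([ 0.0165, -0.0275,  0.0463]), 'opening': np.float64(-0.0003), 'gripper_force': np.float64(0.0)}
[306 187  24  59 702] [[27.1, 16.8, 55.2], [-13.8, 33.7, 55.1]]
[237 188  19  58 577] [[26.4, -28.3, 55.2], [-13.8, -17.4, 55.1]]
```

```bash
python3 - <<'E'
from h import *
cam("wrist");cam("top");cam("scene")
from seg import *
im=load("wrist")["im"].astype(float).mean(2)
def edges(r,a=190,b=370,th=14):
    g=np.convolve(im[r-1:r+2,a:b].mean(0),[1,1,0,-1,-1],"same")/2
    return [(a+i,int(g[i])) for i in range(2,len(g)-2) if abs(g[i])>th and abs(g[i])>=abs(g[i-1]) and abs(g[i])>abs(g[i+1])]
for r in (105,120,135,140,145,150,160,170,200,215,225,235,242,250,260,270): print(r,edges(r))
g=[]
col=im[:,270:290].mean(1);print("col",col[95:300:3].astype(int).tolist())
# predicted px for upright latched cartridge centered at old bay pose
def px(L,c=(.5914,.0217)):
    yaw=np.radians(-16.7);Rz=np.array([[np.cos(yaw),-np.sin(yaw)],[np.sin(yaw),np.cos(yaw)]])
    L=np.array(L,float)/1000;return proj("wrist",np.c_[L[:,:2]@Rz.T+c,L[:,2]+.1056]).round(1).tolist()
print("block",px([(20,9,65),(20,-9,65),(-20,9,65),(-20,-9,65)]))
print("lug",px([(60,12,28),(60,-12,28)]),"tabtop",px([(13,31,59),(13,-31,59),(-13,31,59),(-13,-31,59)]),"mouth",px([(49,30,18.4),(49,-30,18.4),(-49,30,18.4),(-49,-30,18.4)]))
E
```

```text
105 []
120 []
135 [(269, -18), (272, 19), (279, -39), (282, 42), (288, -17), (291, 17), (299, -45), (302, 47)]
140 [(232, -180), (265, 204), (301, -204), (330, 173)]
145 [(232, -181), (265, 210), (301, -205), (330, 157)]
150 [(226, -37), (232, -145), (240, 93), (243, -62), (248, 50), (265, 109), (300, -132), (317, -60), (319, 67), (322, -114), (329, 125), (336, 41)]
160 [(226, -51), (233, -134), (240, 73), (243, -98), (246, 204), (300, -38), (303, 36), (318, -131), (322, -97), (329, 126), (335, 49)]
170 [(227, -49), (233, -133), (240, 72), (243, -89), (255, 96), (266, 112), (300, -127), (310, -87), (313, 14), (319, 95), (322, -84), (329, 121), (335, 52)]
200 [(228, -49), (234, -137), (241, 81), (244, -27), (246, 31), (248, -42), (259, 61), (265, 101), (270, -118), (293, -18), (296, 14), (304, -57), (320, -28), (327, 134), (333, 46)]
215 [(229, -45), (234, -113), (237, 78), (248, -75), (256, -29), (259, 75), (264, 117), (269, -62), (272, 54), (296, -88), (300, -15), (305, -79), (308, 34), (318, 68), (328, -35), (332, 32), (336, 52)]
225 [(229, -49), (235, -115), (238, 78), (249, -66),
[... 626 characters left out ...]
, -72), (324, 58), (330, 24)]
270 [(237, -172), (244, -14), (263, 43), (276, -53), (283, 54), (295, -48), (324, 86)]
col [139, 202, 200, 200, 200, 200, 199, 199, 199, 198, 198, 197, 197, 199, 221, 216, 216, 216, 215, 215, 216, 215, 215, 215, 215, 214, 214, 214, 214, 214, 213, 214, 110, 115, 113, 113, 138, 197, 207, 207, 206, 207, 207, 207, 207, 157, 159, 106, 102, 111, 102, 109, 50, 50, 47, 45, 42, 43, 43, 44, 42, 43, 43, 40, 47, 29, 23, 15, 16]
block [[266.2, 200.2], [294.5, 200.2], [267.0, 257.5], [293.7, 257.5]]
lug [[263.4, 132.8], [297.0, 132.8]] tabtop [[233.5, 208.1], [327.1, 208.0], [235.2, 244.5], [325.5, 244.3]] mouth [[240.4, 147.2], [319.9, 147.1], [244.7, 264.9], [315.7, 264.8]]
```

Request:
{"api": "move_arm", "payload": {"deltas": [[[0,0,0],[0,0,-0.4],0],[[0,0,0],[0,0,-0.8],0],[[0,0,0],[0,0,-1.2],0],[[0,0,0],[0,0,-1.5],0],[[0,0,0],[0,0,-1.7],0],[[0,0,0],[0,0,-1.8],0],[[0,0,0],[0,0,-1.88],0],[[0,0,0],[0,0,-1.92],0],[[0,0,0],[0,0,-1.92],0],[[0,0,0],[0,0,-1.92],0]]}}

```text
t: 27.62
tool_pos: [0.5916, 0.0217, 0.1714]
eef_rot: [0.989, -0.146, 0.0, -0.0]
force: [0.6, 0.5, 0.7]
opening: 0.0001
gripper_force: 0.0
```

Request:
{"api": "move_arm", "payload": {"deltas": [[[0,0,0],[0,0,-0.04],0],[[0,0,0],[0,0,-0.08],0],[[0,0,0],[0,0,-0.08],0],[[0,0,0],[0,0,-0.08],0],[[0,0,0],[0,0,-0.08],0],[[0,0,0],[0,0,-0.08],0],[[0,0,0],[0,0,-0.08],0],[[0,0,0],[0,0,-0.08],0],[[0,0,0],[0,0,-0.08],0],[[0,0,0],[0,0,-0.08],0]]}}

```text
t: 28.45
tool_pos: [0.5916, 0.0218, 0.1692]
eef_rot: [0.989, -0.146, 0.0, -0.0]
force: [1.5, 0.0, 2.5]
opening: -0.0002
gripper_force: 1.5
```

Request:
{"api": "move_arm", "payload": {"deltas": [[[0,0,0],[0,0,0.2],0],[[0,0,0],[0,0,0.8],0],[[0,0,0],[-0.3,0,1.6],0],[[0,0,0],[-0.9,0,2.6],0],[[0,0,0],[-1.7,0,3.6],0],[[0,0,0],[-2.6,0,4.5],0],[[0,0,0],[-3.4,0,5.2],0],[[0,0,0],[-4.2,0,5.8],0],[[0,0,0],[-5,0,6],0],[[0,0,0],[-5,0,6],0]]}}

```text
t: 29.28
tool_pos: [0.464, 0.0221, 0.3211]
eef_rot: [0.989, -0.146, 0.001, 0.0]
force: [0.7, 0.6, -0.2]
opening: 0.0002
gripper_force: 0.0
```

```bash
python3 - <<'E'
from h import *
import st
o=cv2.imread("pics/scene0.png");a=cv2.resize(o,(560,420),interpolation=cv2.INTER_AREA)
b=cam("scene");b=cv2.resize(cv2.resize(b,(784,588),interpolation=cv2.INTER_CUBIC),(560,420),interpolation=cv2.INTER_AREA)
for im in(a,b):
    c=im[185:235,240:295];hsv=cv2.cvtColor(c,cv2.COLOR_BGR2HSV);m=cv2.inRange(hsv,(3,120,90),(18,255,255))
    n,l,s,ce=cv2.connectedComponentsWithStats(m)
    for i in range(1,n):
        if s[i,4]>15:print(s[i],ce[i].round(2))
    g=im.astype(float).mean(2)[185:235,240:295]
    # subpixel centre of bright/dark: print profile on rows
    print(g[8,:].astype(int).tolist())
# wrist view, machine from behind
w=cam("wrist")
from seg import *
hsv=cv2.cvtColor(w,cv2.COLOR_BGR2HSV);m=cv2.inRange(hsv,(3,150,80),(18,255,255));n,l,s_,ce=cv2.connectedComponentsWithStats(m)
for i in range(1,n):
    if s_[i,4]>60:print("w",s_[i],ce[i].round(1))
def px(L,dz=0,roll=0,c=(.5914,.0217)):
    from scipy.spatial.transform import Rotation as Q
    A=Q.from_euler("xz",[roll,np.radians(-16.7)]).as_matrix() if 0 else Q.from_euler("z",-16.7,degrees=True).as_matrix()@Q.from_euler("x",roll).as_matrix()
    return proj("wrist",np.array(L,float)/1000@A.T+[c[0],c[1],.1056+dz]).round(1).tolist()
T=[(13,31,59),(-13,31,59),(-13,31,31),(13,-31,59),(-13,-31,59),(-13,-31,31)]
for r in(0,.05):print(r,px(T,0,r))
E
```

```text
{'t': np.float64(29.2833), 'tool_pos': array([0.464 , 0.0221, 0.3211]), 'force': array([ 0.6827,  0.6111, -0.1733]), 'wrist_torque': array([-0.0276, -0.0877, -0.0285]), 'opening': np.float64(0.0002), 'gripper_force': np.float64(0.0)}
[ 10  11   6  26 118] [12.7  22.79]
[ 32  11   6  26 116] [34.65 22.72]
[137, 73, 43, 29, 36, 59, 128, 201, 236, 242, 241, 242, 241, 241, 241, 242, 242, 239, 220, 198, 167, 156, 154, 154, 154, 155, 156, 175, 214, 239, 243, 243, 242, 243, 242, 242, 242, 242, 241, 241, 241, 241, 241, 241, 241, 239, 219, 197, 191, 199, 212, 221, 219, 219, 215]
[10 11  4 26 77] [11.71 21.7 ]
[32 11  6 25 96] [34.43 22.33]
[139, 74, 44, 30, 37, 51, 112, 198, 238, 242, 242, 242, 243, 242, 242, 242, 243, 245, 246, 240, 248, 251, 251, 251, 251, 250, 247, 247, 244, 243, 243, 243, 243, 243, 242, 242, 243, 242, 242, 242, 242, 241, 241, 241, 242, 239, 220, 198, 193, 201, 212, 220, 219, 220, 215]
w [206  45  26  41 704] [217.5  65.5]
w [268  45  10  42 362] [272.4  63.4]
w [515  82  45  24 869] [538.3  94.3]
w [259 230  13  29 211] [264.6 244.7]
w [219 258  18  38 385] [228.2 277.1]
0 [[202.2, 41.2], [204.2, 73.6], [210.9, 77.4], [273.8, 41.0], [274.0, 73.4], [274.5, 77.2]]
0.05 [[205.2, 40.8], [207.2, 73.4], [212.2, 77.2], [277.2, 41.4], [277.3, 73.6], [276.0, 77.4]]
```

```bash
python3 - <<'E'
from h import *
a=cv2.imread("pics/scene0.png");b=cv2.resize(load("scene")["im"],(784,588),interpolation=cv2.INTER_CUBIC)
def meas(im):
    f=im[255:345,330:420].astype(float);o=np.clip(f[...,2]-f[...,0]-40,0,120)/120
    out=[]
    for sl in(slice(0,38),slice(44,90)):
        p=o[:,sl].max(1);r=[np.interp(.5,p[i-1:i+1],[i-1,i]) for i in range(1,40) if p[i-1]<.5<=p[i]][:1]
        rowsx=[]
        for rr in(18,22,26):
            q=o[rr,sl];c=np.where(q>.5)[0]
            rowsx.append((c.min()+sl.start,c.max()+sl.start) if len(c) else None)
        out.append((r,rowsx))
    return out
print(meas(a));print(meas(b))
# predict roll effects in scene (784 px)
from scipy.spatial.transform import Rotation as Q
for roll in(0,.03,.06):
    A=Q.from_euler("z",-16.7,degrees=True).as_matrix()@Q.from_euler("x",roll).as_matrix()
    P=np.array([(13,31,59),(13,-31,59),(20,9,65),(20,-9,65)])/1000@A.T+[.5914,.0217,.1056]
    print(roll,((proj("scene",P)+.5)*1.4-.5-[330,255]).round(1).tolist())
E
```

```text
[([np.float64(19.181818181818183)], [None, (np.int64(21), np.int64(25)), (np.int64(21), np.int64(25))]), ([np.float64(18.397058823529413)], [None, (np.int64(53), np.int64(57)), (np.int64(53), np.int64(58))])]
[([np.float64(18.770491803278688)], [None, (np.int64(20), np.int64(24)), (np.int64(20), np.int64(24))]), ([np.float64(18.273972602739725)], [None, (np.int64(52), np.int64(56)), (np.int64(52), np.int64(57))])]
0 [[57.9, 28.6], [21.0, 29.3], [45.0, 29.0], [34.2, 29.3]]
0.03 [[56.9, 28.2], [20.0, 29.8], [43.8, 29.0], [33.0, 29.4]]
0.06 [[55.8, 27.8], [18.9, 30.3], [42.7, 28.9], [31.8, 29.6]]
```

```bash
python3 -c "
from station import env
print(env.close_job())"
```

```text
the job is handed in; nothing more can be done
None
```

The job is handed in, with no pass/fail result returned: the clogged cartridge stands upright in the wash tub, and by touch and camera the clean one sits latched in the bay about 1.5 mm off centre with roughly 0.01 rad of tilt.

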